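# Shut the bit drawer, draw the trimming tool and hold it ready over the board

### The job

Get ready to trim the little circuit board lying on the lid of the grey enclosure. First push the open drawer of the red bit caddy fully home; then draw the blue trimming screwdriver out of its slanted sleeve on top of the caddy, turn it so that it points straight down, blade below and handle on top, and hold it there, in the gripper, with the blade a few centimetres clear above the middle of the board. Finish while still holding it so, with the drawer shut, and leave the board and the other things where they lie.

Things in the scene. Friction and masses are not known exactly. Their poses are not given: they have to be found in the camera images.
- caddy: Red bit caddy, fixed on the bench, 140 (own x) x 110 (own y) x 50 mm high, grey drawer at its front, black sleeve block on top at the rear. Origin: centre of its underside. Own +x points from drawer front to rear (away from the robot, 23 to 55 degrees left of straight ahead), +y to its left, z up.
- kit_drawer (a joint): How far the drawer is open, m: 0 is fully home (stop), up to 0.060; it starts 0.03 to 0.05 open. It slides along the caddy's own x, opening to -x. It moves against about 2 N of friction plus light damping, stays where it is left and does not spring back.
- drawer_face (a point): Centre of the flat grey drawer front's outer face; moves with the drawer. The front is 109 mm wide (caddy y) and 43 mm high, from 5 to 48 mm above the bench. A finger lip 50 mm wide and 3 mm thick sticks out 5.5 mm at its lower edge, 6 to 9 mm above the bench; above it the face is flat.
- trimmer: Blue-handled trimming screwdriver, 116 mm long, 50 to 100 g, loose, standing in the slanted sleeve, blade 42 mm deep in a 9.5 mm bore. Own +y runs along it from blade to handle end (straight up when held upright). Origin: midway along, on the underside, 7 mm (own z) off its long axis. Handle square, 14 x 14 mm (own x, z), graspable 15 to 52 mm along own +y; shaft 7 mm thick.
- handle_mid (a point): Middle of the graspable handle on the screwdriver's long axis, 91.5 mm from the blade's tip. In the sleeve the handle's flat sides (own x) face the caddy's own +y and -y (it may be turned a few degrees), so fingers that point down the tool's length and close along the caddy's y take it by its flats.
- blade_tip (a point): End of the trimming screwdriver's blade, on its long axis.
- bore_floor (a point): Floor of the bore in the sleeve block, on its axis; the blade's tip rests here at first. Block 30 x 30 x 47 mm, in the caddy's middle plane (own y = 0), leaning 35 degrees from vertical towards the drawer front: the tool is drawn out along (-0.574, 0, 0.819) in the caddy's frame. The bore's mouth is 42 mm along that axis; the block's highest edge is 106 mm above the bench.
- board: Small green circuit board with two blue relays, 45 (own x) x 70 (own y) x 20 mm high, loose, lying flat on the lid of the grey enclosure; the lid is fixed, 112 mm above the bench, 200 x 260 mm, straight ahead of the robot. Origin: centre of the board's underside; z up. On the lid it changes places with the tin, the tape and the eraser.
- flux_tin: Round white tin with a yellow lid, 46 mm across, 22 mm high, on the lid of the grey enclosure, loose; leave it. Origin: centre of its underside.
- tape_black: Roll of black tape, 66 mm across, 19 mm high, lying on the lid of the grey enclosure, loose; leave it. Origin: centre of its underside.
- heatsink: Black finned heatsink, 50 x 75 x 27 mm, loose on the bench between caddy and robot's centre line; leave it. Origin: centre of its underside.
- vial_red: Plastic vial with a red cap, 29 mm across, 74 mm high, loose on the bench to the right of and behind the caddy; leave it. Origin: centre of its underside.
- capacitor_blue: Blue capacitor can, 35 mm across, 61 mm high, loose on the bench behind and to the right of the vial; leave it. Origin: centre of its underside.
- eraser: Blue and white eraser, 21 x 42 x 13 mm, lying on the lid of the grey enclosure, loose; leave it. Origin: centre of its underside.

How it is judged:
On the way, in this order (a step that is already met when the one before it is completed fails the run):
1. the drawer is fully home, the screwdriver still standing in its sleeve (value of joint kit_drawer below 0.004 m and distance between blade_tip and bore_floor below 0.02 m), for 0.2 s.
2. the screwdriver is drawn right out of its sleeve in the gripper, the drawer still home (value of joint kit_drawer below 0.004 m and contact force between the fingers and trimmer above 1 N and distance between blade_tip and bore_floor above 0.05 m), for 0.1 s.
At the end, for the whole second after the job is handed in: Drawer within 4 mm of home; the gripper holds the screwdriver still, blade down, within 10 degrees of upright, its tip within 16 mm sideways of the board's middle and 30 to 120 mm above the board's underside (its parts are 20 mm high); the board still on the lid (value of joint kit_drawer below 0.004 m and contact force between the fingers and trimmer above 1 N and angle between trimmer's own y axis and vertical below 0.17 rad and horizontal distance between blade_tip and board below 0.016 m and z of blade_tip in the frame of board between 0.03 and 0.12 m and linear speed of trimmer below 0.03 m/s and height (world z) of board above 0.105 m); the arm keeps its last pose, push and grip.
It fails at once if the board is moved by more than 15 mm (distance of board from where it was at the start of the episode above 0.015 m).
It fails at once if another loose thing is moved by more than 30 mm (distance of any of flux_tin, tape_black, heatsink, vial_red, capacitor_blue, eraser from where it was at the start of the episode above 0.03 m).
It also fails if it takes over 59 s, if anything falls off the work surface, if the arm or the gripper's body presses on something with over 40 N, if the wrist force passes 120 N, or if a joint passes its speed limit or range.

### The arm

A 7-joint arm with a two-finger parallel gripper is mounted at the origin on a cart in front of the work surface, level with it; the furniture and walls round the work are solid. World frame = base frame: x ahead of the robot, y to its left, z up, the work surface at z = 0. Lengths are in m, angles in rad, forces in N, time in s.
With the tool pointing down it reaches from about 0.425 to 0.875 m from the base axis. Payload 4.7 kg.
Tool frame: the origin (TCP) lies between the finger pads; the fingertips stand 22 mm ahead of it and the grasp point (between the pads) lies 3 mm ahead of it; z points along the fingers, y is the line along which they close (so a half turn about z gives the same grasp; the last joint's range is limited). The gripper opens to 87 mm and grips with 3 to 60 N. Pads are 19 mm wide; open, the fingers measure 117 mm over their backs; the gripper's body (75 mm by 190 mm) begins 51 mm behind the grasp point.
Start: joints at [-1.21, 0.321, -0.07, 1.45, 0.023, 1.371, -0.057], TCP at [0.221, 0.611, 0.245] pointing down, gripper open.
Joint ranges: [-2.86, 2.86], [-0.3, 2.09], [-1.38, 1.24], [0.06, 2.45], [-1.56, 4.7], [0.09, 2.05], [-2.69, 2.69]. Speed limits (rad/s): [2.57, 2.57, 3.14, 3.14, 3.14, 3.14, 3.14].

### API

Orientations are given as a rotation vector (axis times angle).
In Python, from bench import ctrl gives the robot as it stands. The module is installed in compiled form; this text tells all that it offers.
- The arm moves only by the tool send_rows, never from a script. Its argument "motion" is a list of rows, each an object with "claw": the opening, from -1 (shut) to 1 (fully open); "slide": the shift along the tool's x, y, z in mm, a list of three; "delta_rot": the turn, a rotation vector about the tool's x, y, z in rad, a list of three. In form: [{"claw": claw, "slide": [x, y, z], "delta_rot": [ax, ay, az]}, ...]. A call has 1 to 5 rows; each row is the pose to reach, as a shift and turn from the pose commanded when the call began, along the tool's axes at that moment; what a row does not reach only later rows make up. A row lasts 1/10 s, in which the tool goes at most 50 mm and 8.59 degrees, less where a joint would pass 70% of its speed; a pose out of reach is approached as far as the arm can. A call with a gripper value outside its range is refused whole. The fingers move at their own pace and stop on an object; "grip_force" is the grip in N (left out, the last holds). Time passes only in rows, so rows that repeat a pose let the fingers close. It gives the time, the measured TCP pose, the force, the opening and the grip force at its end, in the units of the state.
- ctrl.get_state(): the state, without advancing time (a new reading comes with each control period).
- ctrl.get_image(name): name is "scene" or "top"; returns a dict with "color" (480x640x3 uint8, blue, green, red), "fx", "fy", "cx", "cy" (pixels), "pose" (4x4, takes a point from camera to world coordinates). Camera axes: x right, y down, z forward; pixel columns grow to the right and rows downward; lengths in m; the calibration is good to about 2 mm. A picture is of the moment at which its call begins. There is no depth.
- ctrl.close_job(): hands the job in; it is judged then, once.
The state is a dict: "time": time; "joint_positions": joint angles; "qd": joint speeds; "joint_torque": joint torques, N m; "position": TCP position; "tool_rot": TCP orientation; "ft_force": force on the tool from outside, world axes, zero at the start; "torque": the same for the moment, N m; "grip_width": opening from 0.0 (shut) to 1.0 (fully open); "grip_force": force on a finger pad.
Only numpy, scipy, OpenCV 4.12 (cv2) and the standard library are available. Lean on these libraries where they do the work, as an engineer would, in place of code of your own. Each camera call takes 0.05 s, during which the arm holds its last target. There are 200 camera calls.

## Working session

There is one attempt and no reset: what is moved stays moved. The work goes in short steps, Python scripts to look and compute and a tool call to move; the robot and the scene stay as the last step left them, time stands still between calls to the robot, and variables do not carry over. Pictures are saved under pics/ and viewed, at most 10 in all, crops included, and the job is handed in when it is done.

Besides the shell and the picture viewer there is one more tool, called after "Emit:" by a JSON object that holds its "op" and its "data", one argument or row to a line. send_rows: Moves the arm, as the interface text tells. Its arguments: {"type":"object","properties":{"motion":{"type":"array","items":{"type":"object","properties":{"claw":{"type":"number"},"slide":{"type":"array","items":{"type":"number"}},"delta_rot":{"type":"array","items":{"type":"number"}}}}},"grip_force":{"type":"number"}},"required":["motion"]}

```bash
mkdir -p pics
python3 - <<'E'
from bench import ctrl
import cv2,pickle
s=ctrl.get_state(); print(s)
for n in("scene","top"):
    d=ctrl.get_image(n); cv2.imwrite(f"pics/{n}0.png",d["color"]); pickle.dump(d,open(f"{n}0.pkl","wb"))
    print(n,d["fx"],d["fy"],d["cx"],d["cy"],d["pose"].round(3).tolist() if hasattr(d["pose"],'round') else d["pose"])
E
```

```text
{'time': 0.0, 'joint_positions': array([-1.20989991,  0.32181734, -0.07008899,  1.45170383,  0.02259668,
        1.37078063, -0.05689614]), 'qd': array([-0.00046945, -0.00072045, -0.00018611,  0.0012331 , -0.00077139,
       -0.00018064, -0.00074379]), 'joint_torque': array([-4.91301557e-05, -4.91282845e+01, -4.03854540e-01, -3.12531137e+01,
       -6.38217176e-02,  4.36741335e-02,  1.70588742e-04]), 'position': array([0.22079118, 0.61079892, 0.2434507 ]), 'tool_rot': array([-5.41920041e-01, -3.09425638e+00,  2.99572226e-03]), 'ft_force': array([ 0.29851199, -1.24672668, -0.36075529]), 'torque': array([0.05074012, 0.04332731, 0.00026564]), 'grip_force': 0.0, 'grip_width': 1.000246915735241}
scene 598.5801639360585 598.5801639360585 299.66929048152656 229.43337163764187 [[-0.797, -0.342, 0.498, -0.042], [-0.604, 0.477, -0.639, 0.967], [-0.019, -0.81, -0.586, 0.797], [0.0, 0.0, 0.0, 1.0]]
top 471.5920993698417 471.5920993698417 314.081760655733 241.10918959435347 [[0.026, -0.983, 0.18, 0.389], [-1.0, -0.028, -0.012, 0.211], [0.017, -0.18, -0.984, 0.934], [0.0, 0.0, 0.0, 1.0]]
```

View pics/scene0.png

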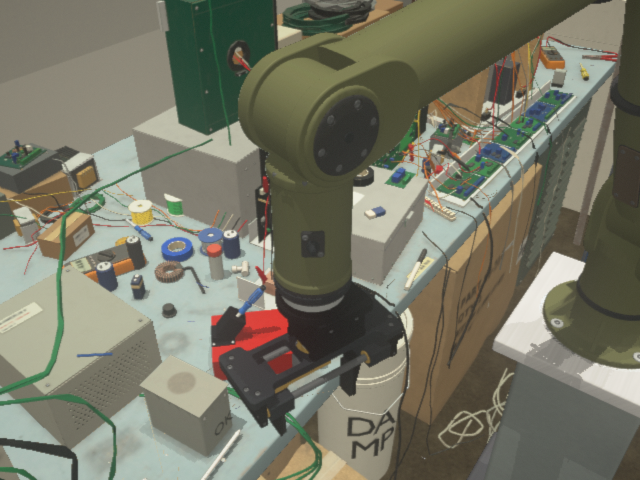

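View pics/top0.png

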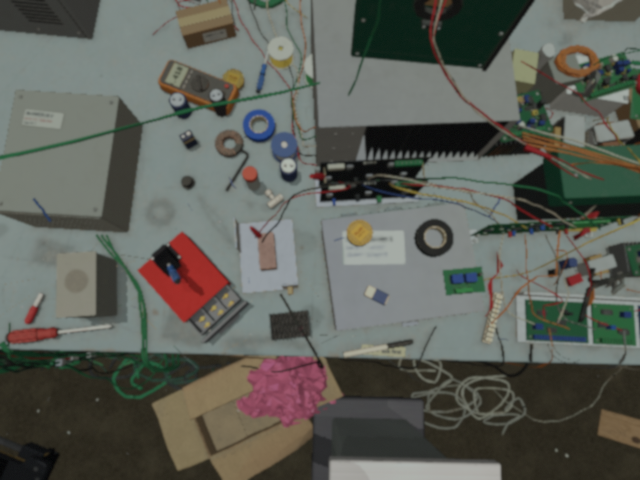

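The scene view is mostly blocked by the arm. The top view shows the caddy at about (195,275) with its drawer open towards (235,320), the sleeve at (165,257), the board at (463,280) and the heatsink at (290,325). Next I'll enlarge the caddy and the board.

Run:
```python
import cv2,numpy as np
im=cv2.imread("pics/top0.png")
a=cv2.resize(im[225:350,130:255],(600,600),interpolation=cv2.INTER_CUBIC) #4.8x
cv2.imwrite("pics/c1.png",a)
b=cv2.resize(im[250:310,430:500],(700,600),interpolation=cv2.INTER_CUBIC) #10x
s=cv2.imread("pics/scene0.png")[250:390,200:340]
cv2.imwrite("pics/c2.png",np.hstack([cv2.resize(b,(350,300)),cv2.resize(s,(420,300),interpolation=3)]))
```

```text
(no output)
```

View pics/c1.png

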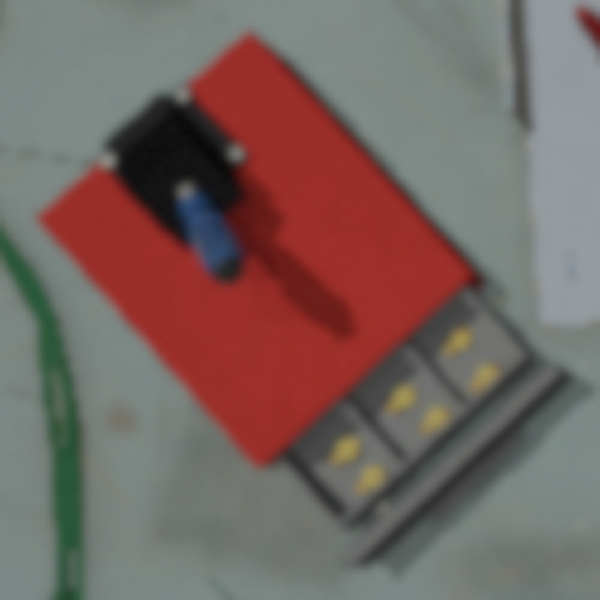

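View pics/c2.png

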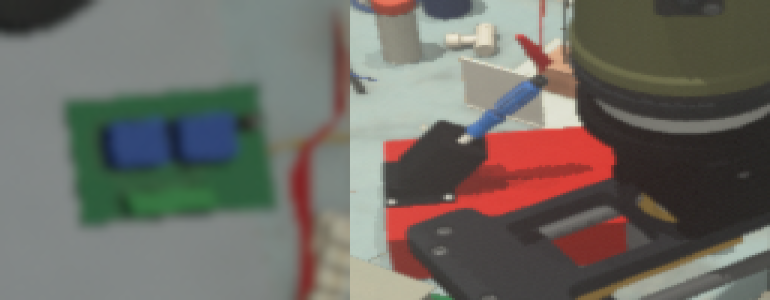

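c1 shows the caddy's top corners at crop pixels (250,35), (40,217), (262,467) and (478,278). The drawer face's top edge runs (362,562)–(570,375), and the handle end is at (228,272). c2 shows the board's corners at (66,101), (258,86), (272,206) and (82,224).

```bash
cat > h.py <<'E'
import numpy as np,pickle,cv2
from scipy.spatial.transform import Rotation as R
def ray(d,uv,z):
    uv=np.atleast_2d(np.array(uv,float)); P=d["pose"]
    r=np.c_[(uv[:,0]-d["cx"])/d["fx"],(uv[:,1]-d["cy"])/d["fy"],np.ones(len(uv))]@P[:3,:3].T
    return P[:3,3]+r*((z-P[2,3])/r[:,2])[:,None]
def proj(d,p):
    p=np.atleast_2d(p); P=d["pose"]; c=(p-P[:3,3])@P[:3,:3]
    return np.c_[c[:,0]/c[:,2]*d["fx"]+d["cx"],c[:,1]/c[:,2]*d["fy"]+d["cy"]]
def fit(model,w): # 2D rigid
    m=np.array(model,float);w=w[:,:2];mc=m.mean(0);wc=w.mean(0)
    a=m-mc;b=w-wc; th=np.arctan2((a[:,0]*b[:,1]-a[:,1]*b[:,0]).sum(),(a*b).sum())
    Rm=np.array([[np.cos(th),-np.sin(th)],[np.sin(th),np.cos(th)]]); t=wc-Rm@mc
    return th,t,(m@Rm.T+t-w)
E
python3 - <<'E'
from h import *
d=pickle.load(open("top0.pkl","rb"))
cr=lambda L,s,o:np.array(L,float)/s+o
# front view: rear edge right corner(250,35) -> y -, left (40,217) -> y +
w=ray(d,cr([(250,35),(40,217),(262,467),(478,278)],4.8,(130,225)),0.05)
th,t,e=fit([(.07,-.055),(.07,.055),(-.07,.055),(-.07,-.055)],w)
print("caddy deg",np.degrees(th),t,"res mm",(e*1e3).round(1).tolist())
ux=np.array([np.cos(th),np.sin(th)]);uy=np.array([-ux[1],ux[0]])
f=ray(d,cr([(362,562),(570,375)],4.8,(130,225)),0.048)[:,:2]-t
print("face own x,y",np.c_[f@ux,f@uy].round(4).tolist())
b=ray(d,cr([(66,101),(258,86),(272,206),(82,224)],5,(430,250)),0.1136)
tb=b.mean(0);print("board",tb, "sides",np.linalg.norm(b[0]-b[1]),np.linalg.norm(b[1]-b[2]))
# handle: find axis in caddy frame: handle end (228,272), handle start (185,188) at bore mouth+ ~
for z in(.13,.14,.15,.16,.17):
    q=ray(d,cr([(228,272)],4.8,(130,225)),z)[:,:2]-t; print(z,q@ux,q@uy)
for z in(.09,.1,.11):
    q=ray(d,cr([(110,158),(183,95),(237,153)],4.8,(130,225)),z)[:,:2]-t; print(z,(q@ux).round(3),(q@uy).round(3))
for n,uv in(("tin",(360,232)),("tape",(433,237)),("eraser",(376,295))): print(n,ray(d,[uv],.125))
print("heatsink",ray(d,[(272,314),(307,311),(311,335),(274,338)],.027))
E
```

```text
caddy deg 44.776132469652346 [0.47677766 0.44217238] res mm [[4.2, 1.0], [1.4, 3.0], [-4.2, -2.1], [-1.4, -1.9]]
face own x,y [[-0.1184, 0.0495], [-0.1199, -0.0555]]
board [ 0.47647796 -0.06371585  0.1136    ] sides 0.06848454413579493 0.042234355902347094
0.13 [-0.01995722] [0.00393757]
0.14 [-0.02251082] [0.00261352]
0.15 [-0.02506442] [0.00128946]
0.16 [-0.02761802] [-3.45904707e-05]
0.17 [-0.03017162] [-0.00135864]
0.09 [0.053 0.053 0.022] [ 0.014 -0.022 -0.022]
0.1 [0.05  0.049 0.019] [ 0.012 -0.023 -0.023]
0.11 [0.046 0.046 0.016] [ 0.011 -0.024 -0.024]
tin [[0.55602933 0.12059424 0.125     ]]
tape [[ 0.5508216  -0.00779498  0.125     ]]
eraser [[0.44671879 0.09224814 0.125     ]]
heatsink [[0.41243107 0.27577388 0.027     ]
 [0.41981793 0.20948443 0.027     ]
 [0.3752073  0.20066452 0.027     ]
 [0.36789536 0.27014932 0.027     ]]
```

Run:
```python
from h import *
S=pickle.load(open("scene0.pkl","rb"));T=pickle.load(open("top0.pkl","rb"))
th=np.radians(44.78);t=np.array([.4768,.4422])
def W(x,y,z): return np.array([t[0]+x*np.cos(th)-y*np.sin(th),t[1]+x*np.sin(th)+y*np.cos(th),z])
P={"handle_end":W(-.027,0,.158),"rl":W(.07,.055,.05),"rr":W(.07,-.055,.05),"fl":W(-.07,.055,.05),"mouth":W(.0396-.042*.574,0,.063+.042*.819)}
for k,p in P.items(): print(k,p.round(3),proj(S,p).round(1),proj(T,p).round(1))
# triangulate handle end
def tri(uvT,uvS):
    A=[];b=[]
    for d,uv in((T,uvT),(S,uvS)):
        r=d["pose"][:3,:3]@[(uv[0]-d["cx"])/d["fx"],(uv[1]-d["cy"])/d["fy"],1];r/=np.linalg.norm(r)
        M=np.eye(3)-np.outer(r,r);A.append(M);b.append(M@d["pose"][:3,3])
    x,res,_,_=np.linalg.lstsq(np.vstack(A),np.hstack(b),rcond=None); return x,res
c=lambda a:(130+a[0]/4.8,225+a[1]/4.8)
s=lambda a:(200+(a[0]-350)/3,250+a[1]/(300/140))
print("end",tri(c((230,275)),s((543,80))))
print("end of white/mouth",tri(c((184,188)),s((463,140))))
print("rl",tri(c((40,217)),s((385,143))))
```

```text
handle_end [0.458 0.423 0.158] [[264.3 283.3]] [[177.6 281.5]]
rl [0.488 0.531 0.05 ] [[211.7 361.1]] [[136.8 269.4]]
rr [0.565 0.452 0.05 ] [[210.8 314.6]] [[181.7 230.1]]
fl [0.388 0.432 0.05 ] [[296.4 351.5]] [[185.6 324.6]]
mouth [0.488 0.453 0.097] [[240.9 313.3]] [[171.1 267.4]]
end (array([0.4569669 , 0.42447685, 0.15058922]), array([5.28851174e-09]))
end of white/mouth (array([0.49247712, 0.45844695, 0.09465726]), array([4.15328433e-06]))
rl (array([0.48620508, 0.50583744, 0.1285509 ]), array([0.00021104]))
```

The two views agree to a few millimetres, since the caddy's rear-right corner projects to within 2 px in the scene view. Next I'll write the move helper and go to the pre-push pose.

```bash
cat >> h.py <<'E'
TH=np.radians(44.78);T0=np.array([.4768,.4422])
def W(x,y,z): return np.array([T0[0]+x*np.cos(TH)-y*np.sin(TH),T0[1]+x*np.sin(TH)+y*np.cos(TH),z])
def G(tilt): # tool y = -caddy y, z down tilted towards caddy +x
    a=np.radians(tilt); z=np.array([np.sin(a),0,-np.cos(a)]); y=np.array([0,-1,0]); 
    return R.from_euler("z",TH)*R.from_matrix(np.c_[np.cross(y,z),y,z])
def go(p,Rt,maxdeg=40):
    from bench import ctrl
    s=ctrl.get_state(); Rc=R.from_rotvec(s["tool_rot"]); p=np.asarray(p,float)
    dr=(Rc.inv()*Rt).as_rotvec(); dp=Rc.inv().apply(p-s["position"]); ang=np.degrees(np.linalg.norm(dr))
    n=int(np.ceil(ang/maxdeg)) or 1
    print("t",round(s["time"],2),"pos",s["position"].round(4),"F",s["ft_force"].round(1),"grip",round(s["grip_width"],3),round(s["grip_force"],1),"q",s["joint_positions"].round(2))
    print("slide mm",(dp*1e3).round(1).tolist(),"rot",dr.round(4).tolist(),"deg",ang.round(1),"calls",n,"-> per call slide",(dp/n*1e3).round(1).tolist(),"rot",(dr/n).round(4).tolist())
E
python3 -c "
from h import *
go(W(-.165,0,.2),G(20))"
```

```text
t 0.1 pos [0.2208 0.6109 0.2436] F [-0.4  0.3  0.1] grip 1.0 0.0 q [-1.21  0.32 -0.07  1.45  0.02  1.37 -0.06]
slide mm [-227.4, -220.7, 44.0] rot [-0.3518, 0.2237, 1.9895] deg 116.5 calls 3 -> per call slide [-75.8, -73.6, 14.7] rot [-0.1173, 0.0746, 0.6632]
```

Emit:
{"op": "send_rows", "data": {
  "motion": [
    {"claw": -1,"slide": [-15,-15,3],"delta_rot": [-0.023,0.015,0.133]},
    {"claw": -1,"slide": [-30,-30,6],"delta_rot": [-0.047,0.03,0.265]},
    {"claw": -1,"slide": [-45,-45,9],"delta_rot": [-0.07,0.045,0.4]},
    {"claw": -1,"slide": [-60,-60,12],"delta_rot": [-0.094,0.06,0.53]},
    {"claw": -1,"slide": [-76,-74,15],"delta_rot": [-0.117,0.075,0.663]}
  ]
}}

```text
time: 0.6
position: [0.2675, 0.5147, 0.2289]
tool_rot: [-1.5, -2.693, -0.194]
ft_force: [1.2, -0.3, -0.1]
grip_width: 0.632
grip_force: 0.0
```

```bash
python3 -c "
from h import *
go(W(-.165,0,.2),G(20))"
```

```text
t 0.6 pos [0.2675 0.5147 0.2289] F [ 1.2 -0.3 -0.1] grip 0.632 0.0 q [-1.14  0.09  0.03  1.76 -0.05  1.16 -0.53]
slide mm [-210.7, -22.4, 4.5] rot [-0.2342, 0.1477, 1.3208] deg 77.3 calls 2 -> per call slide [-105.4, -11.2, 2.2] rot [-0.1171, 0.0738, 0.6604]
```

Emit:
{"op": "send_rows", "data": {
  "motion": [
    {"claw": -1,"slide": [-21,-2,0.5],"delta_rot": [-0.023,0.015,0.132]},
    {"claw": -1,"slide": [-42,-4,1],"delta_rot": [-0.047,0.03,0.264]},
    {"claw": -1,"slide": [-63,-7,1.5],"delta_rot": [-0.07,0.045,0.396]},
    {"claw": -1,"slide": [-84,-9,2],"delta_rot": [-0.094,0.06,0.528]},
    {"claw": -1,"slide": [-105,-11,2],"delta_rot": [-0.117,0.074,0.66]}
  ]
}}

```text
time: 1.1
position: [0.314, 0.4208, 0.2148]
tool_rot: [-2.253, -2.013, -0.361]
ft_force: [0.0, -0.3, -0.3]
grip_width: 0.172
grip_force: 0.0
```

```bash
python3 -c "
from h import *
go(W(-.165,0,.2),G(20),45)"
```

```text
t 1.1 pos [0.314  0.4208 0.2148] F [ 0.  -0.3 -0.3] grip 0.172 0.0 q [-1.06 -0.11  0.1   2.   -0.04  0.99 -1.05]
slide mm [-90.7, 55.5, -2.4] rot [-0.1174, 0.0736, 0.6606] deg 38.7 calls 1 -> per call slide [-90.7, 55.5, -2.4] rot [-0.1174, 0.0736, 0.6606]
```

Emit:
{"op": "send_rows", "data": {
  "motion": [
    {"claw": -1,"slide": [-18,11,0],"delta_rot": [-0.023,0.015,0.132]},
    {"claw": -1,"slide": [-36,22,-1],"delta_rot": [-0.047,0.03,0.264]},
    {"claw": -1,"slide": [-54,33,-1.5],"delta_rot": [-0.07,0.045,0.396]},
    {"claw": -1,"slide": [-72,44,-2],"delta_rot": [-0.094,0.06,0.528]},
    {"claw": -1,"slide": [-91,55.5,-2.4],"delta_rot": [-0.117,0.074,0.66]}
  ]
}}

```text
time: 1.6
position: [0.36, 0.3261, 0.2001]
tool_rot: [-2.745, -1.132, -0.485]
ft_force: [0.3, 0.3, 0.5]
grip_width: 0.006
grip_force: 0.0
```

```bash
python3 -c "
from h import *
go(W(-.155,0,.12),G(20),45)
go(W(-.155,0,.049),G(20),45)
from bench import ctrl
d=ctrl.get_image('scene');pickle.dump(d,open('s1.pkl','wb'));cv2.imwrite('pics/s1.png',d['color'])"
```

```text
t 1.6 pos [0.36   0.3261 0.2001] F [0.3 0.3 0.5] grip 0.006 0.0 q [-0.91 -0.26  0.1   2.18  0.04  0.87 -1.62]
slide mm [-18.4, -0.1, 78.6] rot [-0.0008, -0.0006, 0.0009] deg 0.1 calls 1 -> per call slide [-18.4, -0.1, 78.6] rot [-0.0008, -0.0006, 0.0009]
t 1.6 pos [0.36   0.3261 0.2001] F [0.3 0.3 0.5] grip 0.006 0.0 q [-0.91 -0.26  0.1   2.18  0.04  0.87 -1.62]
slide mm [-42.7, -0.0, 145.3] rot [-0.0008, -0.0006, 0.0009] deg 0.1 calls 1 -> per call slide [-42.7, -0.0, 145.3] rot [-0.0008, -0.0006, 0.0009]
```

View pics/s1.png

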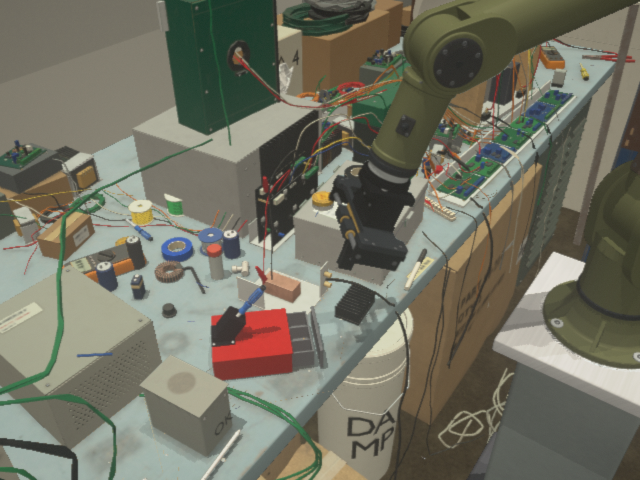

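The arm is clear of the caddy, whose top is in view at about (213,313)–(292,350), with the handle end at (264,283). An enlarged crop will refine this.

```bash
python3 -c "
from h import *
im=cv2.imread('pics/s1.png')[260:385,200:340];cv2.imwrite('pics/c3.png',cv2.resize(im,(672,600),interpolation=3))
d=pickle.load(open('s1.pkl','rb'))
P={'rr':W(.07,-.055,.05),'rl':W(.07,.055,.05),'fl':W(-.07,.055,.05),'fr':W(-.07,-.055,.05),'df_l':W(-.119,.0545,.048),'df_r':W(-.119,-.0545,.048),'hend':W(-.027,0,.158),'hmid':W(-.0129,0,.138),'mouth':W(.0155,0,.097)}
for k,p in P.items(): print(k,((proj(d,p)[0]-[200,260])*4.8).round())
"
```

```text
rr [ 52. 262.]
rl [ 56. 485.]
fl [463. 439.]
fr [425. 222.]
df_l [602. 426.]
df_r [554. 213.]
hend [308. 112.]
hmid [270. 160.]
mouth [196. 257.]
```

View pics/c3.png

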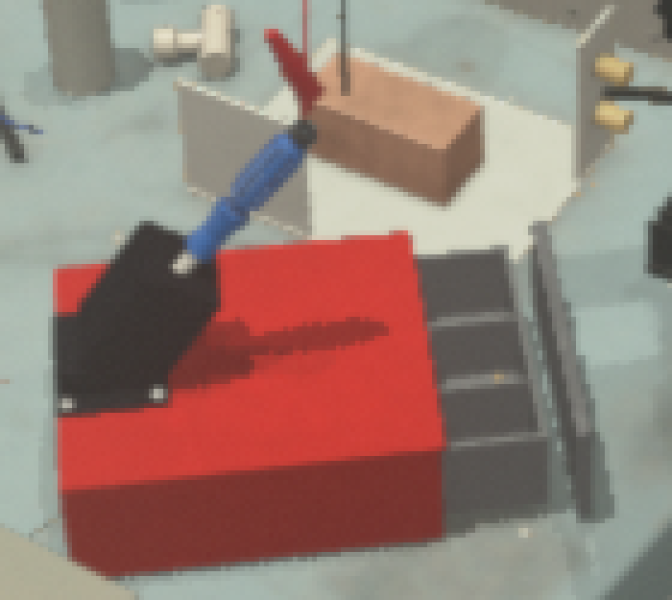

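Compared with the prediction, the red body measures only about 130 mm long; the drawer front makes up the rest of the 140 mm. Observed in c3:
- rear-right (55,270), rear-left (65,490), front-left (443,448), front-right (408,232)
- handle end about (303,128), handle axis near the mouth (184,262)

I'll refit with both views.

Run:
```python
from h import *
from scipy.optimize import least_squares
S=pickle.load(open("s1.pkl","rb"));T=pickle.load(open("top0.pkl","rb"))
cS=lambda L:np.array(L,float)/4.8+[200,260]; cT=lambda L:np.array(L,float)/4.8+[130,225]
oS=cS([(55,270),(65,490),(443,448),(408,232),(303,128)]); oT=cT([(250,35),(40,217),(262,467),(478,278),(230,275)])
fT=cT([(362,562),(570,375)]); fS=cS([(605,435),(545,222)])
def pts(p):
    th,tx,ty,L,hx,o,w=p; c,s=np.cos(th),np.sin(th)
    m=np.array([(.07,-w,.05),(.07,w,.05),(.07-L,w,.05),(.07-L,-w,.05),(hx,0,.157),(-.07-o,w,.048),(-.07-o,-w,.048)])
    return np.c_[tx+c*m[:,0]-s*m[:,1],ty+s*m[:,0]+c*m[:,1],m[:,2]]
def f(p):
    q=pts(p); return np.r_[(proj(S,q)-np.r_[oS,fS]).ravel(),(proj(T,q)-np.r_[oT,fT]).ravel()]
r=least_squares(f,[.78,.477,.442,.13,-.027,.045,.055],loss="soft_l1")
print(np.degrees(r.x[0]),r.x.round(4)); print(f(r.x).reshape(-1,2).round(1).tolist())
```

```text
45.28669489790799 [ 0.7904  0.4741  0.4413  0.1319 -0.0239  0.0459  0.0535]
[[0.5, -0.5], [-0.0, -1.0], [1.0, -1.9], [0.4, -0.8], [0.9, -2.5], [-0.7, -2.2], [1.4, -1.3], [-1.0, -0.2], [-0.7, 0.5], [-0.5, -0.0], [-2.1, -0.8], [-0.9, -0.5], [-1.5, 1.8], [-1.6, 0.1]]
```

```bash
sed -i 's/^TH=.*/TH=.7904;T0=np.array([.4741,.4413])/' h.py; python3 -c "
from h import *
go(W(-.155,0,.049),G(20),45)"
```

```text
t 1.65 pos [0.3608 0.3227 0.199 ] F [ 0.4 -2.7 -1.5] grip 0.004 0.0 q [-0.9  -0.26  0.1   2.18  0.05  0.87 -1.62]
slide mm [-42.7, -3.0, 144.1] rot [0.005, 0.0015, -0.0153] deg 0.9 calls 1 -> per call slide [-42.7, -3.0, 144.1] rot [0.005, 0.0015, -0.0153]
```

Emit:
{"op": "send_rows", "data": {
  "motion": [
    {"claw": -1,"slide": [-10,-1,35],"delta_rot": [0,0,-0.005]},
    {"claw": -1,"slide": [-21,-2,72],"delta_rot": [0,0,-0.01]},
    {"claw": -1,"slide": [-32,-3,108],"delta_rot": [0,0,-0.01]},
    {"claw": -1,"slide": [-42.7,-3,144],"delta_rot": [0,0,-0.01]},
    {"claw": -1,"slide": [-42.7,-3,144],"delta_rot": [0,0,-0.01]}
  ]
}}

```text
time: 2.15
position: [0.361, 0.3324, 0.0451]
tool_rot: [-2.744, -1.159, -0.47]
ft_force: [-0.5, -0.9, -0.6]
grip_width: 0.003
grip_force: 0.0
```

```bash
python3 -c "
from h import *
go(W(-.155,0,.049),G(20),45)
go(W(-.081,0,.049),G(20),45)"
```

```text
t 2.15 pos [0.361  0.3324 0.0451] F [-0.5 -0.9 -0.6] grip 0.003 0.0 q [-0.92 -0.01  0.12  2.32  0.02  0.5  -1.59]
slide mm [3.2, 3.8, -3.0] rot [0.0019, 0.0115, 0.0091] deg 0.8 calls 1 -> per call slide [3.2, 3.8, -3.0] rot [0.0019, 0.0115, 0.0091]
t 2.15 pos [0.361  0.3324 0.0451] F [-0.5 -0.9 -0.6] grip 0.003 0.0 q [-0.92 -0.01  0.12  2.32  0.02  0.5  -1.59]
slide mm [73.0, 4.3, 21.5] rot [0.0019, 0.0115, 0.0091] deg 0.8 calls 1 -> per call slide [73.0, 4.3, 21.5] rot [0.0019, 0.0115, 0.0091]
```

Emit:
{"op": "send_rows", "data": {
  "motion": [
    {"claw": -1,"slide": [12,3,1],"delta_rot": [0,0.01,0.01]},
    {"claw": -1,"slide": [24,4,5],"delta_rot": [0,0.01,0.01]},
    {"claw": -1,"slide": [36,4,9],"delta_rot": [0,0.01,0.01]},
    {"claw": -1,"slide": [47,4,13],"delta_rot": [0,0.01,0.01]},
    {"claw": -1,"slide": [56,4,16],"delta_rot": [0,0.01,0.01]}
  ]
}}

```text
time: 2.65
position: [0.4097, 0.3759, 0.0562]
tool_rot: [-2.735, -1.137, -0.501]
ft_force: [-1.6, -2.4, 1.0]
grip_width: 0.009
grip_force: 1.3
```

```bash
python3 -c "
from h import *
go(W(-.081,0,.049),G(20),45)"
```

```text
t 2.65 pos [0.4097 0.3759 0.0562] F [-1.6 -2.4  1. ] grip 0.009 1.3 q [-0.91  0.09  0.13  2.19 -0.02  0.5  -1.56]
slide mm [7.5, -0.3, 10.6] rot [0.0017, -0.013, -0.0023] deg 0.8 calls 1 -> per call slide [7.5, -0.3, 10.6] rot [0.0017, -0.013, -0.0023]
```

Emit:
{"op": "send_rows", "data": {
  "motion": [
    {"claw": -1,"slide": [3,0,4],"delta_rot": [0,0,0]},
    {"claw": -1,"slide": [5,0,7],"delta_rot": [0,0,0]},
    {"claw": -1,"slide": [7,0,9],"delta_rot": [0,0,0]},
    {"claw": -1,"slide": [9,0,9.5],"delta_rot": [0,0,0]},
    {"claw": -1,"slide": [9,0,9.5],"delta_rot": [0,0,0]}
  ]
}}

```text
time: 3.15
position: [0.4142, 0.3812, 0.0478]
tool_rot: [-2.739, -1.139, -0.49]
ft_force: [-6.7, -5.9, 6.1]
grip_width: 0.005
grip_force: 4.8
```

```bash
python3 -c "
from h import *
go(W(-.081,0,.049),G(20),45)"
```

```text
t 3.15 pos [0.4142 0.3812 0.0478] F [-6.7 -5.9  6.1] grip 0.005 4.8 q [-0.91  0.12  0.13  2.18 -0.03  0.49 -1.55]
slide mm [4.0, 0.3, 0.2] rot [0.001, -0.0048, -0.002] deg 0.3 calls 1 -> per call slide [4.0, 0.3, 0.2] rot [0.001, -0.0048, -0.002]
```

Emit:
{"op": "send_rows", "data": {
  "motion": [
    {"claw": -1,"slide": [2.5,0,1],"delta_rot": [0,0,0]},
    {"claw": -1,"slide": [4.5,0,1.7],"delta_rot": [0,0,0]},
    {"claw": -1,"slide": [4.5,0,1.7],"delta_rot": [0,0,0]},
    {"claw": -1,"slide": [4.5,0,1.7],"delta_rot": [0,0,0]}
  ]
}}

```text
time: 3.55
position: [0.4147, 0.3817, 0.0461]
tool_rot: [-2.744, -1.141, -0.478]
ft_force: [-16.0, -15.3, 18.5]
grip_width: 0.003
grip_force: 11.6
```

```bash
python3 -c "
from h import *
go(W(-.135,0,.06),G(20),45)"
```

```text
t 3.55 pos [0.4147 0.3817 0.0461] F [-16.  -15.3  18.5] grip 0.003 11.6 q [-0.91  0.13  0.13  2.17 -0.03  0.5  -1.55]
slide mm [-43.1, 0.4, -30.2] rot [0.0007, 0.0038, -0.0022] deg 0.3 calls 1 -> per call slide [-43.1, 0.4, -30.2] rot [0.0007, 0.0038, -0.0022]
```

The force rises to 27 N with no further travel, and the tool has gone about 46 mm, so the drawer is home. Next I'll back off and look.

Emit:
{"op": "send_rows", "data": {
  "motion": [
    {"claw": -1,"slide": [-12,0,-5],"delta_rot": [0,0,0]},
    {"claw": -1,"slide": [-28,0,-15],"delta_rot": [0,0,0]},
    {"claw": -1,"slide": [-43,0,-40],"delta_rot": [0,0,0]},
    {"claw": 0,"slide": [-35,0,-80],"delta_rot": [0,0,0]},
    {"claw": 1,"slide": [-20,0,-125],"delta_rot": [0,0,0]}
  ]
}}

```text
time: 4.05
position: [0.3736, 0.3403, 0.1584]
tool_rot: [-2.738, -1.139, -0.494]
ft_force: [1.6, 1.8, 0.7]
grip_width: 0.11
grip_force: 0.0
```

```bash
python3 -c "
from h import *
go(W(-.0546,0,.202),G(35),45)
from bench import ctrl
d=ctrl.get_image('top');pickle.dump(d,open('t2.pkl','wb'))
e=ctrl.get_image('scene');pickle.dump(e,open('s2.pkl','wb'))
a=cv2.resize(d['color'][225:350,130:255],(500,500),interpolation=3); b=cv2.resize(e['color'][260:385,200:275],(300,500),interpolation=3)
cv2.imwrite('pics/c4.png',np.hstack([a,b]))
for n,D,f in(('top',d,lambda q:(q-[130,225])*4),('scene',e,lambda q:(q-[200,260])*4+[500,0])):
  for k,p in {'hend':W(-.0239,0,.157),'hmid':W(-.0098,0,.138),'face':W(-.07,0,.048)}.items(): print(n,k,f(proj(D,p)[0]).round())
"
```

```text
t 4.05 pos [0.3736 0.3403 0.1584] F [1.6 1.8 0.7] grip 0.11 0.0 q [-0.92 -0.17  0.12  2.2   0.04  0.76 -1.61]
slide mm [97.6, 0.2, -10.2] rot [0.0016, 0.2544, -0.0017] deg 14.6 calls 1 -> per call slide [97.6, 0.2, -10.2] rot [0.0016, 0.2544, -0.0017]
top hend [188. 227.]
top hmid [178. 207.]
top face [316. 321.]
scene hend [756.  97.]
scene hmid [724. 136.]
scene face [875. 275.]
```

View pics/c4.png

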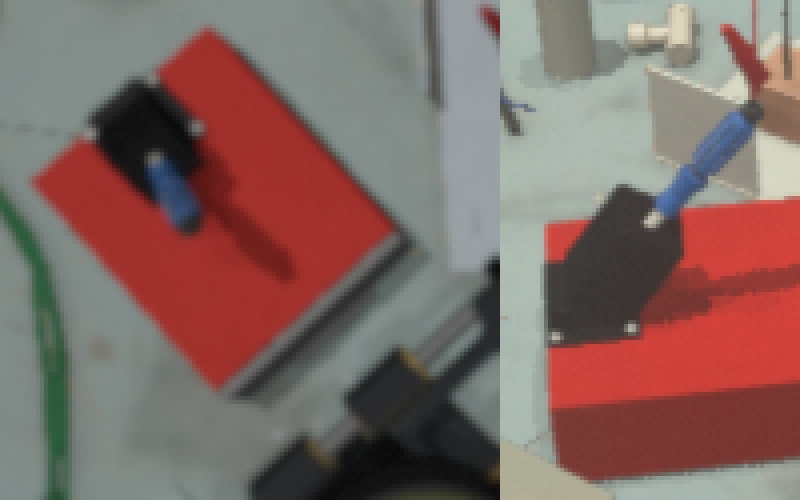

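The drawer is flush, with only the grey front's thin edge showing at (310,320). The tool still stands in its sleeve, with the handle end at about (190,228) in the top crop, within 1–2 px of the prediction. Next is the pre-grasp pose.

Emit:
{"op": "send_rows", "data": {
  "motion": [
    {"claw": 1,"slide": [15,0,-20],"delta_rot": [0,0.08,0]},
    {"claw": 1,"slide": [35,0,-25],"delta_rot": [0,0.15,0]},
    {"claw": 1,"slide": [60,0,-22],"delta_rot": [0,0.22,0]},
    {"claw": 1,"slide": [85,0,-15],"delta_rot": [0,0.254,0]},
    {"claw": 1,"slide": [97.6,0,-10],"delta_rot": [0,0.254,0]}
  ]
}}

```text
time: 4.65
position: [0.4378, 0.4049, 0.2031]
tool_rot: [-2.576, -1.072, -0.82]
ft_force: [0.5, 0.4, -0.3]
grip_width: 0.647
grip_force: 0.0
```

Emit:
{"op": "send_rows", "data": {
  "motion": [
    {"claw": 1,"slide": [0,0,0],"delta_rot": [0,0,0]},
    {"claw": 1,"slide": [0,0,0],"delta_rot": [0,0,0]},
    {"claw": 1,"slide": [0,0,0],"delta_rot": [0,0,0]},
    {"claw": 1,"slide": [0,0,0],"delta_rot": [0,0,0]}
  ]
}}

```text
time: 5.05
position: [0.4369, 0.4039, 0.2028]
tool_rot: [-2.578, -1.072, -0.817]
ft_force: [0.0, -0.0, 0.0]
grip_width: 0.973
grip_force: 0.0
```

```bash
python3 -c "
from h import *
go(W(-.0546,0,.202),G(35),45)
g=W(-.0098,0,.138)-G(35).apply([0,0,.003])
go(g,G(35),45)"
```

```text
t 5.05 pos [0.4369 0.4039 0.2028] F [ 0. -0.  0.] grip 0.973 0.0 q [-0.92 -0.15  0.12  2.17  0.05  0.5  -1.61]
slide mm [-1.9, 0.1, -0.4] rot [0.0018, -0.0028, -0.0017] deg 0.2 calls 1 -> per call slide [-1.9, 0.1, -0.4] rot [0.0018, -0.0028, -0.0017]
t 5.05 pos [0.4369 0.4039 0.2028] F [ 0. -0.  0.] grip 0.973 0.0 q [-0.92 -0.15  0.12  2.17  0.05  0.5  -1.61]
slide mm [-2.2, -0.0, 74.7] rot [0.0018, -0.0028, -0.0017] deg 0.2 calls 1 -> per call slide [-2.2, -0.0, 74.7] rot [0.0018, -0.0028, -0.0017]
```

Emit:
{"op": "send_rows", "data": {
  "motion": [
    {"claw": 1,"slide": [-1,0,16],"delta_rot": [0,0,0]},
    {"claw": 1,"slide": [-2,0,34],"delta_rot": [0,0,0]},
    {"claw": 1,"slide": [-2,0,52],"delta_rot": [0,0,0]},
    {"claw": 1,"slide": [-2,0,66],"delta_rot": [0,0,0]},
    {"claw": 1,"slide": [-2,0,75],"delta_rot": [0,0,0]}
  ]
}}

```text
time: 5.55
position: [0.4664, 0.4335, 0.1393]
tool_rot: [-2.579, -1.073, -0.816]
ft_force: [-1.6, -0.2, -0.5]
grip_width: 1.0
grip_force: 0.0
```

Emit:
{"op": "send_rows", "data": {
  "motion": [
    {"claw": 1,"slide": [0,0,0],"delta_rot": [0,0,0]}
  ]
}}

```text
time: 5.65
position: [0.4662, 0.4333, 0.1391]
tool_rot: [-2.58, -1.073, -0.815]
ft_force: [-0.3, -0.3, -1.0]
grip_width: 1.002
grip_force: 0.0
```

```bash
python3 -c "
from h import *
g=W(-.0098,0,.138)-G(35).apply([0,0,.003])
go(g,G(35),45)
from bench import ctrl
e=ctrl.get_image('scene')
cv2.imwrite('pics/c5.png',cv2.resize(e['color'][230:380,180:380],(800,600),interpolation=3))"
```

```text
t 5.65 pos [0.4662 0.4333 0.1391] F [-0.3 -0.3 -1. ] grip 1.002 0.0 q [-0.93  0.03  0.14  2.15 -0.    0.35 -1.57]
slide mm [0.5, -0.0, -1.3] rot [0.002, -0.0008, -0.0015] deg 0.1 calls 1 -> per call slide [0.5, -0.0, -1.3] rot [0.002, -0.0008, -0.0015]
```

View pics/c5.png

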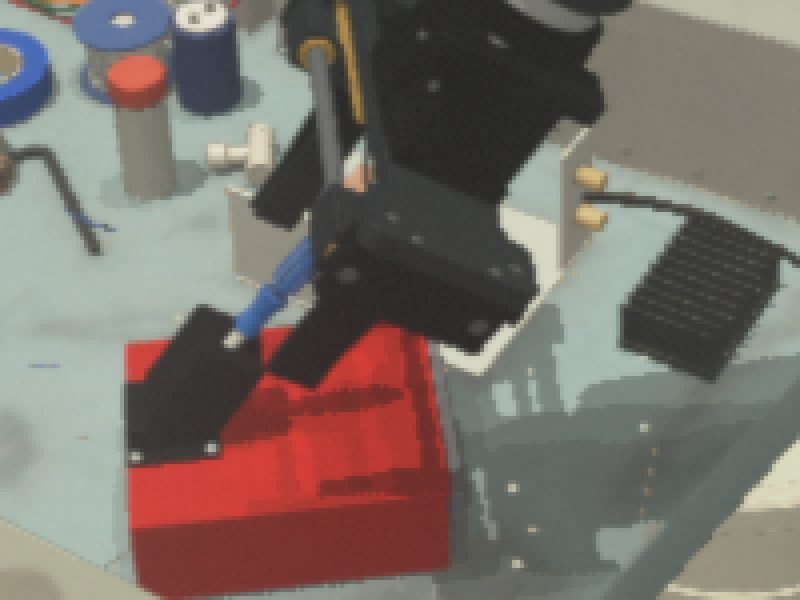

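The fingers straddle the handle: the left tip is at (280,215), the right tip at (300,380), and the handle at (270,290) runs between them. Next I'll close with a firm grip.

Emit:
{"op": "send_rows", "data": {
  "motion": [
    {"claw": -1,"slide": [0,0,0],"delta_rot": [0,0,0]},
    {"claw": -1,"slide": [0,0,0],"delta_rot": [0,0,0]},
    {"claw": -1,"slide": [0,0,0],"delta_rot": [0,0,0]},
    {"claw": -1,"slide": [0,0,0],"delta_rot": [0,0,0]},
    {"claw": -1,"slide": [0,0,0],"delta_rot": [0,0,0]}
  ],
  "grip_force": 25
}}

```text
time: 6.2
position: [0.4666, 0.4337, 0.1407]
tool_rot: [-2.578, -1.072, -0.818]
ft_force: [0.8, 0.1, -0.3]
grip_width: 0.634
grip_force: 0.0
```

Emit:
{"op": "send_rows", "data": {
  "motion": [
    {"claw": -1,"slide": [0,0,0],"delta_rot": [0,0,0]},
    {"claw": -1,"slide": [0,0,0],"delta_rot": [0,0,0]},
    {"claw": -1,"slide": [0,0,0],"delta_rot": [0,0,0]},
    {"claw": -1,"slide": [0,0,0],"delta_rot": [0,0,0]},
    {"claw": -1,"slide": [0,0,0],"delta_rot": [0,0,0]}
  ],
  "grip_force": 40
}}

```text
time: 6.7
position: [0.4666, 0.4336, 0.1403]
tool_rot: [-2.579, -1.072, -0.817]
ft_force: [0.4, -0.3, 0.6]
grip_width: 0.17
grip_force: 0.4
```

Emit:
{"op": "send_rows", "data": {
  "motion": [
    {"claw": -1,"slide": [0,0,0],"delta_rot": [0,0,0]},
    {"claw": -1,"slide": [0,0,0],"delta_rot": [0,0,0]},
    {"claw": -1,"slide": [0,0,0],"delta_rot": [0,0,0]},
    {"claw": -1,"slide": [0,0,0],"delta_rot": [0,0,0]}
  ]
}}

```text
time: 7.1
position: [0.4669, 0.4334, 0.1404]
tool_rot: [-2.579, -1.072, -0.818]
ft_force: [1.7, -1.3, -0.3]
grip_width: 0.153
grip_force: 40.0
```

Emit:
{"op": "send_rows", "data": {
  "motion": [
    {"claw": -1,"slide": [0,0,-8],"delta_rot": [0,0,0]},
    {"claw": -1,"slide": [0,0,-20],"delta_rot": [0,0,0]},
    {"claw": -1,"slide": [0,0,-35],"delta_rot": [0,0,0]},
    {"claw": -1,"slide": [0,0,-52],"delta_rot": [0,0,0]},
    {"claw": -1,"slide": [0,0,-70],"delta_rot": [0,0,0]}
  ]
}}

```text
time: 7.6
position: [0.4367, 0.4045, 0.1982]
tool_rot: [-2.579, -1.073, -0.816]
ft_force: [0.1, 0.0, -0.8]
grip_width: 0.157
grip_force: 40.0
```

```bash
python3 -c "
from h import *
go(W(-.09,0,.32),G(0),45)"
```

```text
t 7.6 pos [0.4367 0.4045 0.1982] F [ 0.1  0.  -0.8] grip 0.157 40.0 q [-0.93 -0.14  0.12  2.18  0.05  0.49 -1.62]
slide mm [39.3, 0.8, -121.3] rot [0.0009, -0.6125, -0.0015] deg 35.1 calls 1 -> per call slide [39.3, 0.8, -121.3] rot [0.0009, -0.6125, -0.0015]
```

Emit:
{"op": "send_rows", "data": {
  "motion": [
    {"claw": -1,"slide": [5,0,-35],"delta_rot": [0,-0.05,0]},
    {"claw": -1,"slide": [15,0,-65],"delta_rot": [0,-0.18,0]},
    {"claw": -1,"slide": [25,0,-90],"delta_rot": [0,-0.32,0]},
    {"claw": -1,"slide": [33,0,-108],"delta_rot": [0,-0.47,0]},
    {"claw": -1,"slide": [39,0,-121],"delta_rot": [0,-0.6125,0]}
  ]
}}

```text
time: 8.1
position: [0.4105, 0.3785, 0.3238]
tool_rot: [-2.9, -1.207, -0.001]
ft_force: [0.1, 0.3, -0.7]
grip_width: 0.151
grip_force: 40.0
```

```bash
python3 -c "
from h import *
go([.4765,-.0637,.33],G(0),45)"
```

```text
t 8.1 pos [0.4105 0.3785 0.3238] F [ 0.1  0.3 -0.7] grip 0.151 40.0 q [-0.93  0.1   0.15  1.56 -0.02  1.48 -1.56]
slide mm [-267.3, 358.3, -6.5] rot [-0.0003, -0.0009, -0.0014] deg 0.1 calls 1 -> per call slide [-267.3, 358.3, -6.5] rot [-0.0003, -0.0009, -0.0014]
```

```bash
python3 -c "
from h import *
from bench import ctrl
p=ctrl.get_state()['position']
a=np.array([.408,.25,.33]);b=np.array([.438,.1,.33]);c=np.array([.4765,-.0637,.33])
for u,v in((p,a),(a,b),(b,c)): print((G(0).inv().apply(v-u)*1e3).round(1))"
```

```text
[-93.1  88.6  -6.2]
[-85.5 126.9   0. ]
[-89.2 142.5   0. ]
```

Emit:
{"op": "send_rows", "data": {
  "motion": [
    {"claw": -1,"slide": [-15,14,-1],"delta_rot": [0,0,0]},
    {"claw": -1,"slide": [-35,33,-3],"delta_rot": [0,0,0]},
    {"claw": -1,"slide": [-55,52,-4],"delta_rot": [0,0,0]},
    {"claw": -1,"slide": [-75,71,-5],"delta_rot": [0,0,0]},
    {"claw": -1,"slide": [-93,89,-6],"delta_rot": [0,0,0]}
  ]
}}

```text
time: 8.6
position: [0.4078, 0.2482, 0.3255]
tool_rot: [-2.9, -1.207, -0.002]
ft_force: [-0.1, 0.0, 0.4]
grip_width: 0.152
grip_force: 40.0
```

Emit:
{"op": "send_rows", "data": {
  "motion": [
    {"claw": -1,"slide": [-17,25,0],"delta_rot": [0,0,0]},
    {"claw": -1,"slide": [-34,50,0],"delta_rot": [0,0,0]},
    {"claw": -1,"slide": [-51,76,0],"delta_rot": [0,0,0]},
    {"claw": -1,"slide": [-68,101,0],"delta_rot": [0,0,0]},
    {"claw": -1,"slide": [-85.5,127,0],"delta_rot": [0,0,0]}
  ]
}}

```text
time: 9.1
position: [0.4377, 0.0984, 0.3255]
tool_rot: [-2.9, -1.207, -0.003]
ft_force: [1.4, -0.6, -0.7]
grip_width: 0.157
grip_force: 40.0
```

Emit:
{"op": "send_rows", "data": {
  "motion": [
    {"claw": -1,"slide": [-20,32,0],"delta_rot": [0,0,0]},
    {"claw": -1,"slide": [-42,66,0],"delta_rot": [0,0,0]},
    {"claw": -1,"slide": [-62,100,0],"delta_rot": [0,0,0]},
    {"claw": -1,"slide": [-78,124,0],"delta_rot": [0,0,0]},
    {"claw": -1,"slide": [-89,142.5,0],"delta_rot": [0,0,0]}
  ]
}}

```text
time: 9.6
position: [0.476, -0.0663, 0.3256]
tool_rot: [-2.901, -1.203, -0.003]
ft_force: [0.3, 0.1, -0.4]
grip_width: 0.154
grip_force: 40.0
```

```bash
python3 -c "
from h import *
from bench import ctrl
go([.4765,-.0637,.28],G(0),45)
e=ctrl.get_image('scene');t=ctrl.get_image('top');pickle.dump((e,t),open('f.pkl','wb'))
cv2.imwrite('pics/f.png',np.hstack([cv2.resize(e['color'][80:230,330:480],(450,450),interpolation=3),cv2.resize(t['color'][220:340,400:520],(350,350),interpolation=3)[:450].copy() if 0 else cv2.copyMakeBorder(cv2.resize(t['color'][220:340,400:520],(350,350),interpolation=3),0,100,0,0,cv2.BORDER_CONSTANT)]))"
```

```text
t 9.6 pos [ 0.476  -0.0663  0.3256] F [ 0.3  0.1 -0.4] grip 0.154 40.0 q [-0.59 -0.11  0.62  1.74  0.06  1.49 -0.76]
slide mm [2.1, -1.5, 45.6] rot [0.0, -0.0022, -0.0044] deg 0.3 calls 1 -> per call slide [2.1, -1.5, 45.6] rot [0.0, -0.0022, -0.0044]
```

View pics/f.png

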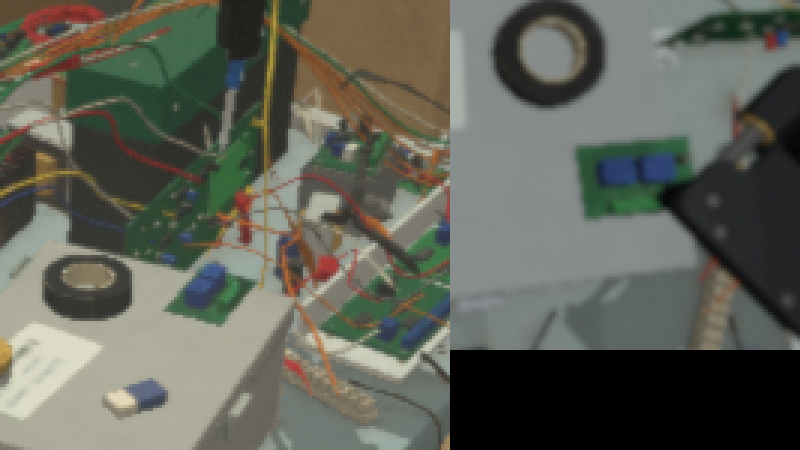

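The scene crop shows the tool hanging from the gripper, with its tip at (225,152). The board is at about (166,305), (205,262), (253,285), (222,323), still in place. I'll check both numerically.

Run:
```python
from h import *
e,t=pickle.load(open('f.pkl','rb'))
f=lambda L:np.array(L,float)/3+[330,80]
b=ray(e,f([(166,305),(205,262),(253,285),(222,323)]),.1136); print("board scene",b.mean(0),np.linalg.norm(np.diff(b,axis=0),axis=1))
b=ray(t,np.array([(577-450,148),(690-450,138),(0,0),(585-450,219)])/(350/120)+[400,220],.1136); print("board top",(b[1]+b[3])/2)
p=np.array([.476,-.0663,.3256]); 
for dz in(.03,.094,.0945): print(dz,(proj(e,p-[0,0,dz])[0]-[330,80])*3)
print((proj(e,[.4765,-.0637,.1136])[0]-[330,80])*3)
```

```text
board scene [ 0.47546158 -0.06112955  0.1136    ] [0.07099094 0.04639687 0.0600778 ]
board top [ 0.47592998 -0.06453435  0.1136    ]
0.03 [236.08497553  57.80711616]
0.094 [228.03945758 144.01775524]
0.0945 [227.97850226 144.67091362]
[212.04957833 291.40314854]
```

The tip is within about 2 mm of the predicted point and both views put the board at (0.476, -0.063). Next I'll lower by 45 mm.

Emit:
{"op": "send_rows", "data": {
  "motion": [
    {"claw": -1,"slide": [1,-1,12],"delta_rot": [0,0,0]},
    {"claw": -1,"slide": [2,-1.5,25],"delta_rot": [0,0,0]},
    {"claw": -1,"slide": [2,-1.5,36],"delta_rot": [0,0,0]},
    {"claw": -1,"slide": [2,-1.5,45],"delta_rot": [0,0,0]},
    {"claw": -1,"slide": [2,-1.5,45],"delta_rot": [0,0,0]}
  ]
}}

```text
time: 10.2
position: [0.4762, -0.0611, 0.278]
tool_rot: [-2.9, -1.207, 0.003]
ft_force: [0.3, -0.2, -1.0]
grip_width: 0.151
grip_force: 40.0
```

Emit:
{"op": "send_rows", "data": {
  "motion": [
    {"claw": -1,"slide": [0,0,0],"delta_rot": [0,0,0]},
    {"claw": -1,"slide": [0,0,0],"delta_rot": [0,0,0]},
    {"claw": -1,"slide": [0,0,0],"delta_rot": [0,0,0]},
    {"claw": -1,"slide": [0,0,0],"delta_rot": [0,0,0]},
    {"claw": -1,"slide": [0,0,0],"delta_rot": [0,0,0]}
  ]
}}

```text
time: 10.7
position: [0.4774, -0.0617, 0.2801]
tool_rot: [2.901, 1.206, 0.003]
ft_force: [-0.1, 0.5, -0.8]
grip_width: 0.155
grip_force: 40.0
```

```bash
python3 -c "
from h import *
from bench import ctrl
go([.4765,-.0637,.28],G(0),45)
e=ctrl.get_image('scene')
a=cv2.resize(e['color'][110:200,360:450],(540,540),interpolation=3);cv2.imwrite('pics/f2.png',a)
for k,z in(('tip',.0945),('h',.03)):
  s=ctrl.get_state();print(k,(proj(e,s['position']-[0,0,z])[0]-[360,110])*6)"
```

```text
t 10.7 pos [ 0.4774 -0.0617  0.2801] F [-0.1  0.5 -0.8] grip 0.155 40.0 q [-0.59 -0.09  0.62  1.82  0.06  1.4  -0.76]
slide mm [-2.1, 0.8, 0.1] rot [0.0008, -0.0015, -0.0025] deg 0.2 calls 1 -> per call slide [-2.1, 0.8, 0.1] rot [0.0008, -0.0015, -0.0025]
tip [255.16326189 229.85835472]
h [270.4204107   63.24641417]
```

View pics/f2.png

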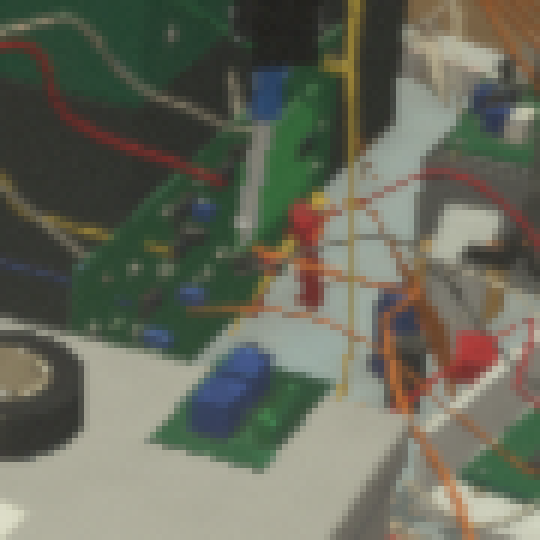

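The tool hangs upright with its tip at (245,240), about 3 mm from the predicted point. That puts it roughly 70 mm above the board's underside and well within the 16 mm sideways limit. The board is undisturbed at about (240,420), so I'm handing in.

```bash
python3 -c "
from bench import ctrl
print(ctrl.close_job())"
```

```text
the job is handed in; nothing more can be done
None
```

I handed the job in with the drawer fully home and the screwdriver gripped upright, its blade about 70 mm above the board's underside and within a few millimetres of the board's middle; hand-in returned no verdict.

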